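Rack and chock the good sanding drums

TASK

Collect the three good sanding drums into the tray, lying on their sides across it in one close row up against the yellow end wall and centred in its width: orange at the wall, blue next, white last. Then, once the row is in, set the green chock flat on the tray floor, centred and square, close up behind the white drum so that the row cannot roll apart. Set everything down gently, do not drop it; leave the two worn drums (black band round the middle), the jar, the bowl and the brush where they are.

Things in the scene. Friction and masses are not known exactly. Their poses are not given: they have to be found in the camera images.
- drum_orange: sanding drum lying on its side on the grey mat (3 mm thick): plain cylinder, diameter 44 mm, length 50 mm, mass about 0.14 kg, rolls freely; sleeve orange over its whole length (coarse grit). Origin at the centre of the cylinder (22 mm above what it lies on); its own y axis is the cylinder's axis (x and z turn as it rolls).
- drum_blue: sanding drum lying on its side on the grey mat (3 mm thick): plain cylinder, diameter 44 mm, length 50 mm, mass about 0.14 kg, rolls freely; sleeve blue over its whole length (medium grit). Origin at the centre of the cylinder (22 mm above what it lies on); its own y axis is the cylinder's axis (x and z turn as it rolls).
- drum_white: sanding drum lying on its side on the grey mat (3 mm thick): plain cylinder, diameter 44 mm, length 50 mm, mass about 0.14 kg, rolls freely; sleeve cream-white over its whole length (fine). Origin at the centre of the cylinder (22 mm above what it lies on); its own y axis is the cylinder's axis (x and z turn as it rolls).
- worn_orange: sanding drum lying on its side on the grey mat (3 mm thick): plain cylinder, diameter 44 mm, length 50 mm, mass about 0.14 kg, rolls freely; worn out: orange only at both ends, with a black bare band 24 mm wide round the middle. Not for the tray. Origin at the centre of the cylinder (22 mm above what it lies on); its own y axis is the cylinder's axis (x and z turn as it rolls).
- worn_blue: sanding drum lying on its side on the grey mat (3 mm thick): plain cylinder, diameter 44 mm, length 50 mm, mass about 0.14 kg, rolls freely; worn out: blue only at both ends, with a black bare band 24 mm wide round the middle. Not for the tray. Origin at the centre of the cylinder (22 mm above what it lies on); its own y axis is the cylinder's axis (x and z turn as it rolls).
- chock: green wedge chock, white plate on top, 60 mm long (its y), 28 high, long sides slope from a 36 mm base to a 16 mm top (along x), ends upright; bottom-heavy (steel foot), 0.25 kg; either long side may face the drums. Origin at the centre of the underside. Touching a drum on the same floor its centre is about 34 mm from the drum's axis; lowered from above, its foot clears the drum only at 40 mm or more.
- tray: tray fixed to the bench, left or right, any yaw. Black floor, top 5 mm above origin. Low grey rim (12 mm high) on 3 sides; at the -x end a yellow wall 40 mm high. Origin on the bench under its middle, x along, y across, z up. Inner faces: yellow wall x=-85 mm, rim x=+109.5, sides y=+-65. Drums lying across (axes along y), touching wall and each other: centres x=-63, -19, +25 mm.
- jar: bystander: small jar with a red lid, standing, diameter 60 mm, 75 mm high; origin at the centre of the underside.
- gem_bowl: bystander: small white bowl with green stones in it, 72 mm across, 28 mm high; origin at the centre of the underside.
- brush: bystander: hand brush lying on the bench, along its own x axis; lower than 40 mm.

How it is judged (in metres and radians):
On the way, in this order (a step that is already met when the one before it is completed fails the run):
1. orange, blue and white drums lie in this order in a close row against the yellow wall (x of drum_orange in the frame of tray between -0.067 and -0.05 m and y of drum_orange in the frame of tray between -0.018 and 0.018 m and z of each of drum_orange, drum_blue, drum_white in the frame of tray below 0.031 m and angle between the y axis of each of drum_orange, drum_blue, drum_white and the y axis of tray, either way round below 0.2 rad and linear speed of each of drum_orange, drum_blue, drum_white below 0.02 m/s and x of drum_blue in the frame of tray between -0.025 and 0.008 m and y of drum_blue in the frame of tray between -0.018 and 0.018 m and x of drum_white in the frame of tray between 0.015 and 0.052 m and y of drum_white in the frame of tray between -0.018 and 0.018 m and horizontal distance between drum_orange and drum_blue below 0.057 m and horizontal distance between drum_blue and drum_white below 0.057 m), for 0.2 s.
2. the chock stands behind the white drum (all of step 1 and x of chock in the frame of tray between 0.045 and 0.1 m and y of chock in the frame of tray between -0.018 and 0.018 m and z of chock in the frame of tray below 0.009 m and angle between chock's own z axis and vertical below 0.1 rad and angle between the y axis of chock and the y axis of tray, either way round below 0.2 rad and horizontal distance between chock and drum_white below 0.05 m and linear speed of chock below 0.02 m/s), for 0.2 s.
At the end, for the whole second after the job is handed in: Orange, blue, white lie across the tray (0.2 rad) on its floor in this order from the yellow wall, within 18 mm of the middle line, gaps to wall and neighbours under 13 mm; the chock flat and square (0.2 rad) behind white, centres under 50 mm apart, 18 mm from the middle; all released and at rest (all of step 2); the robot touches nothing.
It fails at once if a worn drum shifted by more than 25 mm (distance of any of worn_orange, worn_blue from where it was at the start of the episode above 0.025 m).
It fails at once if jar, bowl or brush shifted by more than 25 mm (distance of any of jar, gem_bowl, brush from where it was at the start of the episode above 0.025 m).
It fails at once if a drum or the chock dropped into the tray (faster than 0.6 m/s just over its floor) ((linear speed of drum_orange above 0.6 m/s and horizontal distance between drum_orange and tray below 0.11 m and z of drum_orange in the frame of tray below 0.06 m) or (linear speed of drum_blue above 0.6 m/s and horizontal distance between drum_blue and tray below 0.11 m and z of drum_blue in the frame of tray below 0.06 m) or (linear speed of drum_white above 0.6 m/s and horizontal distance between drum_white and tray below 0.11 m and z of drum_white in the frame of tray below 0.06 m) or (linear speed of chock above 0.6 m/s and horizontal distance between chock and tray below 0.11 m and z of chock in the frame of tray below 0.038 m)).
It also fails if it takes over 120 s, if anything falls off the work surface, if the arm or the gripper's body presses on something with over 40 N, if the wrist force passes 120 N, or if a joint passes its speed limit or range.

ROBOT

A 6-joint arm with a two-finger parallel gripper is mounted at the origin on the work surface. World frame = base frame: x ahead of the robot, y to its left, z up, the work surface at z = 0. Lengths are in mm, angles in rad, forces in N, time in s.
With the tool pointing down it reaches from about 300 to 950 mm from the base axis. Payload 3.1 kg.
Tool frame: the origin (TCP) lies on the centre line of the jaws, within the pads' length; the fingertips stand 11 mm ahead of it and the grasp point (between the pads) lies 8 mm behind it (r.tcp_to_tips is the distance from the TCP to the fingertips, in mm); z points along the fingers, y is the line along which they close (so a half turn about z gives the same grasp; the last joint's range is limited). The gripper opens to 85 mm and grips with 20 to 120 N. Pads are 22 mm wide; open, the fingers measure 114 mm over their backs; the gripper's body (76 mm by 85 mm) begins 54 mm behind the grasp point. The pads swing forward as they close: fully open they stand 13 mm farther back than shut.
Start: joints at [1.234, 0.308, 1.634, -0, 1.2, -0.07], TCP at [164.805, 602.886, 242.272] pointing down, gripper open.
Joint ranges: [-3.06, 3.06], [-0.79, 1.96], [0.05, 2.63], [-1.19, 4.34], [0.05, 2.64], [-2.94, 2.94]. Speed limits (rad/s): [2.79, 2.79, 3.14, 3.14, 3.14, 3.14].

INTERFACE

Orientations are given as a rotation vector (axis times angle).
In Python, from cell import monitor, read_camera, calibration, r, spotter gives the robot as it stands.
- The arm moves only by the tool jog_arm, never from a script. Its argument "series" is text: rows parted by semicolons, each of 7 numbers parted by spaces: the shift along the tool's x, y, z in units of 40 mm (1.0 is 40 mm), then the turn, a rotation vector about the tool's x, y, z in units of 6 degrees (1.0 is 6 degrees), then the opening, from 0 (shut) to 1 (fully open). In form: dx dy dz rx ry rz jaw; .... A call has 1 to 8 rows; each row is the pose to reach, as a shift and turn from the pose commanded when the call began, along the tool's axes at that moment; what a row does not reach only later rows make up. A row lasts 1/10 s, in which the tool goes at most 50 mm and 8.59 degrees, less where a joint would pass 70% of its speed; a pose out of reach is approached as far as the arm can. A call with a gripper value outside its range is refused whole. The fingers move at their own pace and stop on an object; "squeeze" is the grip in N (left out, the last holds). Time passes only in rows, so rows that repeat a pose let the fingers close. It gives the time, the measured TCP pose, the force, the opening and the grip force at its end, in the units of the state.
- monitor.get_obs(): the state, without advancing time (a new reading comes with each control period).
- read_camera(name): name is "scene" or "top" or "wrist"; returns the picture (384x512x3 uint8, red, green, blue); there is no depth.
- calibration(name): a dict with "fx", "fy", "cx", "cy" (pixels), "R" (3x3) and "t" (3): a world point X has camera coordinates R X + t; the wrist camera has in their place "hand_eye" (4x4, takes a point from camera to tool coordinates, whose origin is the TCP and whose axes are the flange's). Camera axes: x right, y down, z forward; pixel columns grow to the right and rows downward; lengths in mm; the calibration is good to about 2 mm. The wrist camera is an equidistant fisheye: a pixel r from the principal point sees the ray r / f radians off the axis. A picture is of the moment at which its call begins: read the wrist's pose just before it. calibration takes no time and is no camera call.
- r.hand_in(): hands the job in; it is judged then, once.
Trained networks look in the newest picture that a camera, given by its name, has taken for a name from the list of things; names that differ only in an ending like _2 or _b are one class to them, and where a whole thing is asked for, a point or a joint stands for the part that bears it (a point fixed in the world has none). Each returns a list of dicts, best first, with "confidence" (0 to 1); they miss things now and then, are a little off and sometimes report something else, mostly with a low value. They report only what shows in the picture. A call takes as long as a camera call.
- spotter.look_for(camera, name): "bbox" ([left, top, right, bottom] in pixels, round what is visible of it).
The state is a dict: "time_s": time; "qpos": joint angles; "joint_vel": joint speeds; "tau": joint torques, N m; "eef_pos": TCP position; "tcp_rot": TCP orientation; "contact_force": force on the tool from outside, world axes, zero at the start; "wrist_torque": the same for the moment, N m; "width": finger opening in mm; "grip_force": force on a finger pad.
Only numpy, scipy, OpenCV 4.12 (cv2) and the standard library are available. Lean on these libraries where they do the work, as an engineer would, in place of code of your own. Each camera call takes 0.05 s, during which the arm holds its last target. There are 200 camera calls.

## Working session

There is one attempt and no reset: what is moved stays moved. The work goes in short steps, Python scripts to look and compute and a tool call to move; the robot and the scene stay as the last step left them, time stands still between calls to the robot, and variables do not carry over. Pictures are saved under pics/ and viewed, at most 14 in all, crops included, and the job is handed in when it is done.

Besides the shell and the picture viewer there is one more tool, called after "Emit:" as name(argument=value, ...) on one line, values as JSON. jog_arm: Moves the arm, as the interface text tells. Its arguments: {"type":"object","properties":{"series":{"type":"string"},"squeeze":{"type":"number"}},"required":["series"]}

```bash
ls; mkdir -p pics
python3 - <<'E'
from cell import monitor, read_camera, calibration, r, spotter
import cv2,numpy as np
o=monitor.get_obs();print(o['time_s'],o['eef_pos'],o['tcp_rot'],o['width'])
for n in ['top','scene']:
    im=read_camera(n);cv2.imwrite(f'pics/{n}0.png',im[:,:,::-1]);c=calibration(n);print(n,c)
    for k in ['drum_orange','drum_blue','drum_white','worn_orange','worn_blue','chock','tray','jar','gem_bowl','brush']:
        print(k,[(np.round(d['bbox']).tolist(),round(d['confidence'],2)) for d in spotter.look_for(n,k)[:3]])
print(calibration('wrist'))
E
```

```text
pics
0.0 [164.57356064 602.11660711 241.04157721] [-0.41785048 -3.11323657  0.00356764] 85.59397676925857
top {'fx': 439.00969514401345, 'fy': 439.00969514401345, 'cx': 257.1177799732804, 'cy': 188.91787973508687, 'R': array([[-0.00675403, -0.99995132,  0.00719364],
       [-0.9927338 ,  0.00584064, -0.1201894 ],
       [ 0.12014153, -0.00795314, -0.99272492]]), 't': array([  -9.96781463,  559.70475364, 1011.36364068])}
drum_orange [([193.0, 203.0, 218.0, 226.0], 0.94)]
drum_blue [([143.0, 206.0, 168.0, 223.0], 0.94)]
drum_white [([146.0, 161.0, 175.0, 180.0], 0.75)]
worn_orange [([90.0, 206.0, 123.0, 231.0], 0.83)]
worn_blue [([90.0, 155.0, 121.0, 185.0], 0.73)]
chock [([199.0, 162.0, 221.0, 175.0], 0.8)]
tray [([302.0, 151.0, 403.0, 234.0], 0.64)]
jar [([284.0, 98.0, 312.0, 127.0], 0.92)]
gem_bowl [([244.0, 248.0, 274.0, 278.0], 0.74)]
brush [([159.0, 101.0, 238.0, 123.0], 0.86)]
scene {'fx': 424.9399403523797, 'fy': 424.9399403523797, 'cx': 252.19446808675883, 'cy': 186.41309753454286, 'R': array([[-0.63317069,  0.77389101, -0.01369621],
       [ 0.56578109,  0.4506822 , -0.690490
[... 420 characters left out ...]
7.0, 272.0], 0.76)]
chock [([254.0, 212.0, 278.0, 233.0], 0.57)]
tray [([170.0, 128.0, 227.0, 186.0], 0.61)]
jar [([172.0, 192.0, 193.0, 220.0], 0.76)]
gem_bowl [([274.0, 148.0, 294.0, 168.0], 0.52)]
brush [([216.0, 238.0, 279.0, 279.0], 0.91)]
{'fx': 297.3186396354542, 'fy': 297.3186396354542, 'cx': 258.3048814148421, 'cy': 191.69651265628673, 'hand_eye': array([[ 9.82854638e-04, -9.57842783e-01, -2.87291206e-01,
         7.31859777e+01],
       [ 9.99999462e-01,  8.45767082e-04,  6.01279155e-04,
        -2.71245044e-01],
       [-3.32949455e-04, -2.87291642e-01,  9.57843099e-01,
        -1.32733180e+02],
       [ 0.00000000e+00,  0.00000000e+00,  0.00000000e+00,
         1.00000000e+00]])}
```

Run:
```python
import cv2
im=cv2.imread('pics/top0.png')[85:290,80:420]
cv2.imwrite('pics/top0c.png',cv2.resize(im,None,fx=2.35,fy=2.35,interpolation=cv2.INTER_CUBIC))
```

```text
(no output)
```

View pics/top0c.png

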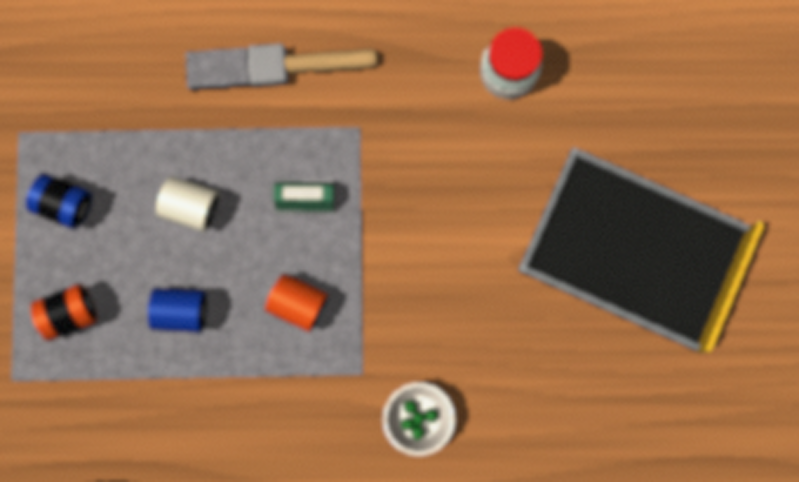

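The top view shows the mat with six items on the left and the tray on the right. The yellow wall is at the tray's right end, around full-image pixels (380–405, 180–235). The network boxes agree with the picture.

```bash
cat > h.py <<'E'
from cell import monitor, read_camera, calibration, r, spotter
import cv2,numpy as np
from scipy.spatial.transform import Rotation as Ro
def rays(cam,px,pose=None):
    c=calibration(cam);px=np.atleast_2d(px).astype(float)
    d=np.c_[(px[:,0]-c['cx'])/c['fx'],(px[:,1]-c['cy'])/c['fy']]
    if cam!='wrist':
        R=np.array(c['R']);return -R.T@c['t'],np.c_[d,np.ones(len(d))]@R
    th=np.linalg.norm(d,axis=1)[:,None];v=np.c_[d/np.maximum(th,1e-9)*np.sin(th),np.cos(th)]
    p,rv=pose;T=np.eye(4);T[:3,:3]=Ro.from_rotvec(rv).as_matrix();T[:3,3]=p
    T=T@c['hand_eye'];return T[:3,3],v@T[:3,:3].T
def plane(cam,px,z,pose=None):
    o,d=rays(cam,px,pose);return (o+d*((z-o[2])/d[:,2])[:,None])[:,:2]
def snap(cam):
    o=monitor.get_obs();return read_camera(cam),(o['eef_pos'],o['tcp_rot'])
def masks(im):
    h=cv2.cvtColor(im,cv2.COLOR_RGB2HSV);H,S,V=cv2.split(h)
    return dict(orange=(H<14)&(S>170)&(V>110),blue=(H>105)&(H<130)&(S>140)&(V>50),
      white=(S<70)&(V>165),green=(H>50)&(H<95)&(S>70)&(V>25),black=(V<60)&(S<120),yellow=(H>18)&(H<32)&(S>170)&(V>100))
def rect(pts):
    (c,(w,h),a)=cv2.minAreaRect(pts.astype(np.float32));a=np.radians(a)
    if w<h:w,h,a=h,w,a+np.pi/2
    a=(a+np.pi/2)%np.pi-np.pi/2
    return np.round([*c,w,h],1).tolist(),round(float(a),3)   # centre, long, short, yaw of the long side
def blob(cam,m,box,z,pose=None):
    k=np.zeros(m.shape,bool);l,t,R,b=[int(v) for v in box];k[max(t,0):b,max(l,0):R]=1
    n,L,s,_=cv2.connectedComponentsWithStats((m&k).astype(np.uint8))
    if n<2:return None
    i=1+np.argmax(s[1:,4]);ct=max(cv2.findContours((L==i).astype(np.uint8),0,1)[0],key=len)[:,0]
    return rect(plane(cam,ct,z,pose))
E
python3 - <<'E'
from h import *
im=cv2.imread('pics/top0.png')[:,:,::-1].copy();M=masks(im)
B=dict(orange=[185,195,226,234],blue=[136,198,176,231],white=[140,154,182,187])
for k,b in B.items():print(k,blob('top',M[k],b,25))
print('green',blob('top',M['green'],[193,156,228,180],10),'plate',blob('top',M['white'],[193,156,228,180],31))
print('black',blob('top',M['black'],[296,145,395,236],5),'yellow',blob('top',M['yellow'],[370,170,412,240],40))
for k,b,z in [('jar',[298,113],60),('bowl',[259,263],20),('brushL',[159,112],10),('brushR',[240,110],20),('wornO',[107,218],25),('wornB',[105,170],25)]:print(k,plane('top',b,z))
print(r.tcp_to_tips,[a for a in dir(r) if a[0]!='_'])
E
```

```text
orange ([503.2, 110.0, 51.5, 38.2], 1.104)
blue ([496.6, 230.8, 51.9, 39.7], 1.512)
white ([604.2, 227.7, 54.2, 38.2], 1.241)
green ([614.8, 103.8, 58.9, 24.8], 1.565) plate ([614.9, 102.8, 40.8, 12.2], 1.565)
black ([558.4, -242.1, 188.9, 125.2], 1.138) yellow ([515.7, -329.4, 144.0, 16.0], -0.431)
jar [[ 737.26478743 -111.48742313]]
bowl [[384.85829294 -16.87394264]]
brushL [[756.39752478 228.72928897]]
brushR [[757.52285449  27.2619688 ]]
wornO [[493.19260458 343.57035516]]
wornB [[608.7240481  352.32774105]]
11.0 ['IKError', 'hand_in', 'tcp_to_tips']
```

```bash
cat >> h.py <<'E'
def go(x,y,z,yaw):
    """units from the measured pose to a tool-down pose with tool y at yaw"""
    o=monitor.get_obs();p=np.array(o['eef_pos']);C=Ro.from_rotvec(o['tcp_rot'])
    Y=np.array([np.cos(yaw),np.sin(yaw),0]);Z=np.array([0,0,-1.]);T=Ro.from_matrix(np.c_[np.cross(Y,Z),Y,Z])
    d=C.inv().apply(np.array([x,y,z])-p);w=(C.inv()*T).as_rotvec(degrees=True)
    print('t',round(o['time_s'],1),'p',np.round(p,1),'w',round(o['width'],1),'F',np.round(o['contact_force'],1),'yaw',round(float(np.arctan2(*C.apply([0,1,0])[1::-1])),3))
    print('UNITS',np.round(d/40,3),np.round(w/6,3),'rows',round(max(np.linalg.norm(d)/50,np.linalg.norm(w)/8.59),1))
E
python3 -c "
from h import *
go(503,110,190,1.104)"
```

```text
t 1.1 p [164.8 602.9 242.3] w 85.5 F [ 0.4 -0.2 -0. ] yaw 1.304
UNITS [-11.404  -9.657   1.307] [0.   0.   1.91] rows 12.0
```

Emit:
jog_arm(series="-11.4 -9.66 1.31 0 0 1.91 1;-11.4 -9.66 1.31 0 0 1.91 1;-11.4 -9.66 1.31 0 0 1.91 1;-11.4 -9.66 1.31 0 0 1.91 1;-11.4 -9.66 1.31 0 0 1.91 1;-11.4 -9.66 1.31 0 0 1.91 1;-11.4 -9.66 1.31 0 0 1.91 1;-11.4 -9.66 1.31 0 0 1.91 1")

```text
time_s: 1.9
eef_pos: [391.1, 272.6, 207.6]
tcp_rot: [0.726, 3.056, 0.002]
contact_force: [0.4, 1.3, -0.4]
width: 85.5
grip_force: 0.0
```

```bash
python3 -c "
from h import *
go(503,110,190,1.104)"
```

```text
t 1.9 p [391.1 272.6 207.6] w 85.5 F [ 0.4  1.3 -0.4] yaw 1.104
UNITS [-4.326 -2.374  0.442] [0.011 0.007 0.003] rows 4.0
```

Emit:
jog_arm(series="-4.32 -2.37 0.44 0 0 0 1;-4.32 -2.37 0.44 0 0 0 1;-4.32 -2.37 0.44 0 0 0 1;-4.32 -2.37 0.44 0 0 0 1;-4.32 -2.37 0.44 0 0 0 1;-4.32 -2.37 0.44 0 0 0 1")

```text
time_s: 2.5
eef_pos: [502.1, 110.9, 189.6]
tcp_rot: [-0.731, -3.055, -0.0]
contact_force: [-0.2, -0.3, 0.3]
width: 85.1
grip_force: 0.0
```

Run:
```python
from h import *
go(503,110,190,1.104)
im,p=snap('wrist');cv2.imwrite('pics/w1.png',im[:,:,::-1]);M=masks(im)
for k in ['drum_orange','drum_blue','drum_white','chock']:
    for d in spotter.look_for('wrist',k)[:2]:
        b=np.array(d['bbox'])+[-8,-8,8,8];m=M[{'chock':'green'}.get(k,k[5:])]
        print(k,np.round(b),round(d['confidence'],2),blob('wrist',m,b,25 if k!='chock' else 17,p))
```

```text
t 2.5 p [502.1 110.9 189.6] w 85.1 F [-0.2 -0.3  0.3] yaw 1.101
UNITS [-0.031 -0.009 -0.01 ] [ 0.    -0.008 -0.03 ] rows 0.0
drum_orange [223. 147. 293. 210.] 0.76 ([503.4, 108.8, 53.7, 43.8], 1.105)
drum_orange [  1. 254. 136. 356.] 0.38 None
drum_blue [322.  88. 394. 161.] 0.59 ([496.7, 234.3, 57.4, 43.9], 1.51)
drum_white [355. 182. 422. 243.] 0.67 ([609.1, 227.8, 59.9, 44.2], 1.251)
chock [258. 225. 332. 292.] 0.75 ([613.6, 101.5, 63.1, 35.5], 1.56)
```

View pics/w1.png

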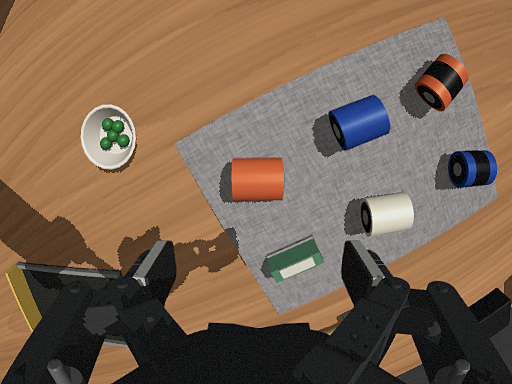

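The wrist view shows the orange drum at about (258,178), clear of its neighbours. The measured poses agree with the top view, so I descend on it.

Emit:
jog_arm(series="-0.02 0.04 1.5 0 0 -0.02 1;-0.02 0.04 3 0 0 -0.02 1;-0.02 0.04 3.9 0 0 -0.02 1;-0.02 0.04 4.29 0 0 -0.02 1;-0.02 0.04 4.29 0 0 -0.02 1")

```text
time_s: 3.25
eef_pos: [498.7, 113.4, 14.5]
tcp_rot: [-0.718, -3.05, 0.005]
contact_force: [-0.3, -0.6, -0.1]
width: 85.6
grip_force: 0.0
```

```bash
python3 -c "
from h import *
go(503.4,108.8,18,1.105)"
```

```text
t 3.2 p [498.7 113.4  14.5] w 85.6 F [-0.3 -0.6 -0.1] yaw 1.108
UNITS [-0.155 -0.052 -0.088] [-0.048 -0.071  0.03 ] rows 0.1
```

Emit:
jog_arm(series="-0.15 -0.05 -0.08 0 0 0 1;-0.15 -0.05 -0.08 0 0 0 1")

```text
time_s: 3.45
eef_pos: [511.1, 108.9, 24.1]
tcp_rot: [0.721, 3.051, 0.003]
contact_force: [0.9, -0.2, 0.5]
width: 85.8
grip_force: 0.0
```

Run:
```python
from h import *
go(503.4,108.8,18,1.105)
im,p=snap('wrist');M=masks(im);cv2.imwrite('pics/w2.png',im[:,:,::-1])
print(blob('wrist',M['orange'],[130,60,400,320],25,p))
```

```text
t 3.5 p [511.1 108.9  24.1] w 85.8 F [ 0.9 -0.2  0.5] yaw 1.107
UNITS [ 0.171 -0.088  0.15 ] [0.033 0.052 0.016] rows 0.2
([504.3, 107.1, 60.3, 49.7], 1.152)
```

View pics/w2.png

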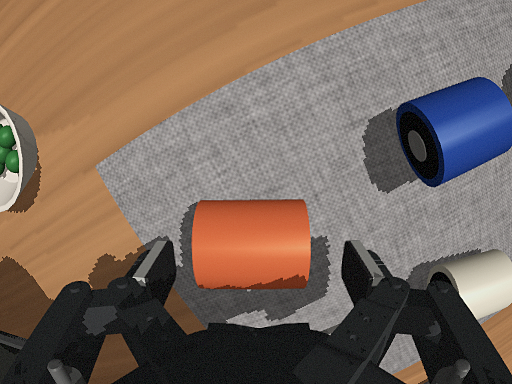

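Emit:
jog_arm(series="0 0 0 0 0 0 1;0 0 0 0 0 0 1;0 0 0 0 0 0 1;0 0 0 0 0 0 1")

```text
time_s: 3.9
eef_pos: [507.7, 108.4, 21.6]
tcp_rot: [0.723, 3.057, 0.0]
contact_force: [-1.4, 0.2, -0.1]
width: 85.2
grip_force: 0.0
```

Run:
```python
from h import *
go(503.4,108.8,18,1.105)
im,p=snap('wrist');M=masks(im)
print(blob('wrist',M['orange'],[130,60,400,320],25,p))
```

```text
t 3.9 p [507.7 108.4  21.6] w 85.2 F [-1.4  0.2 -0.1] yaw 1.106
UNITS [ 0.102 -0.04   0.091] [0.002 0.003 0.01 ] rows 0.1
([503.6, 107.9, 60.7, 48.3], 1.14)
```

Emit:
jog_arm(series="0.1 -0.03 0.09 0 0 0 1;0.1 -0.03 0.09 0 0 0 1;0.1 -0.03 0.09 0 0 0 0.3;0.1 -0.03 0.09 0 0 0 0.3;0.1 -0.03 0.09 0 0 0 0.3;0.1 -0.03 0.09 0 0 0 0.3;0.1 -0.03 0.09 0 0 0 0.3", squeeze=40)

```text
time_s: 4.65
eef_pos: [504.0, 109.2, 17.9]
tcp_rot: [0.723, 3.057, 0.0]
contact_force: [0.8, -0.2, 0.1]
width: 49.4
grip_force: 41.7
```

Emit:
jog_arm(series="0 0 -1 0 0 0 0.3;0 0 -2 0 0 0 0.3;0 0 -3 0 0 0 0.3;0 0 -4 0 0 0 0.3;0 0 -4.5 0 0 0 0.3;0 0 -4.5 0 0 0 0.3")

```text
time_s: 5.25
eef_pos: [506.1, 109.5, 201.3]
tcp_rot: [0.722, 3.05, 0.004]
contact_force: [1.3, -0.4, -1.0]
width: 49.2
grip_force: 42.8
```

Run:
```python
from h import *
go(553,-253,200,-0.433)
```

```text
t 5.2 p [506.1 109.5 201.3] w 49.2 F [ 1.3 -0.4 -1. ] yaw 1.106
UNITS [-5.109 -7.575  0.034] [ 0.079  0.017 14.697] rows 10.3
```

Emit:
jog_arm(series="-5.1 -7.57 0 0 0 14.7 0.3;-5.1 -7.57 0 0 0 14.7 0.3;-5.1 -7.57 0 0 0 14.7 0.3;-5.1 -7.57 0 0 0 14.7 0.3;-5.1 -7.57 0 0 0 14.7 0.3;-5.1 -7.57 0 0 0 14.7 0.3;-5.1 -7.57 0 0 0 14.7 0.3;-5.1 -7.57 0 0 0 14.7 0.3")

```text
time_s: 6.05
eef_pos: [549.1, -257.6, 195.0]
tcp_rot: [-2.333, -2.102, 0.004]
contact_force: [-0.3, 1.0, -0.7]
width: 49.7
grip_force: 42.8
```

Run:
```python
from h import *
go(553,-253,200,-0.433)
```

```text
t 6.0 p [ 549.1 -257.6  195. ] w 49.7 F [-0.3  1.  -0.7] yaw -0.104
UNITS [ 0.123  0.084 -0.125] [-0.021  0.014  3.142] rows 2.2
```

Emit:
jog_arm(series="0.1 0.1 -0.2 0 0 3.14 0.3;0.1 0.1 -0.2 0 0 3.14 0.3;0.1 0.1 -0.2 0 0 3.14 0.3;0.1 0.1 -0.2 0 0 3.14 0.3;0.1 0.1 -0.2 0 0 3.14 0.3;0.1 0.1 -0.2 0 0 3.14 0.3;0.1 0.1 -0.2 0 0 3.14 0.3")

```text
time_s: 6.75
eef_pos: [554.5, -249.1, 205.6]
tcp_rot: [-2.637, -1.707, 0.0]
contact_force: [0.5, 0.2, -1.3]
width: 49.7
grip_force: 42.9
```

Run:
```python
from h import *
go(527,-310,150,-0.433)
im,p=snap('wrist');M=masks(im);cv2.imwrite('pics/w3.png',im[:,:,::-1]);print(p)
print('yellow',blob('wrist',M['yellow'],[0,0,512,300],40,p))
for n in ['drum_orange','tray']:print([(np.round(d['bbox']),d['confidence']) for d in spotter.look_for('wrist',n)[:2]])
```

```text
t 6.8 p [ 554.5 -249.1  205.6] w 49.7 F [ 0.5  0.2 -1.3] yaw -0.422
UNITS [-1.669 -0.004  1.389] [-0.003  0.     0.108] rows 1.7
(array([ 554.49666314, -249.14460153,  205.55042959]), array([-2.63695350e+00, -1.70723988e+00,  2.46587489e-04]))
yellow None
[(array([198., 218., 319., 307.]), 0.62)]
[(array([196.,  72., 330., 233.]), 0.62)]
```

View pics/w3.png

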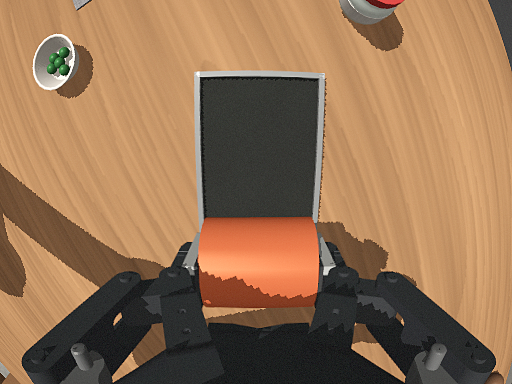

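The wrist image has the tray's far grey rim at the top (row ~76) and its sides at columns ~202 and ~320. The held orange drum hides the wall. I'll fit the floor edges.

```bash
cat >> h.py <<'E'
def tray(im,p,rows=(95,205),cols=(205,315)):
    V=im.max(2).astype(float);V=cv2.GaussianBlur(V,(3,3),0);L=[];R=[];T=[]
    for v in range(*rows,3):
        b=np.where(V[v,170:350]<75)[0]+170
        s=np.split(b,np.where(np.diff(b)>1)[0]+1);s=max(s,key=len);L.append((s[0]-.5,v));R.append((s[-1]+.5,v))
    for u in range(*cols,3):
        b=np.where(V[50:130,u]<75)[0]+50;T.append((u,b[0]-.5))
    f=[]
    for q in (L,R,T):
        w=plane('wrist',q,5,p).astype(np.float32);l=cv2.fitLine(w,cv2.DIST_HUBER,0,.01,.01).ravel();f.append(l)
    A=[np.arctan2(l[1],l[0])%np.pi for l in f];yaw=(A[0]+A[1])/2
    a=f[0][2:];b=f[1][2:];t=f[2][2:];X=np.array([np.cos(yaw),np.sin(yaw)]);Y=np.array([-X[1],X[0]])
    yl,yr,xt=a@Y,b@Y,t@X
    o=X*(xt-109.5)+Y*(yl+yr)/2
    print('angles',np.round(A,3),'width',round(abs(float(yl-yr)),1),'origin',np.round(o,1));return o,yaw
E
python3 - <<'E'
from h import *
im,p=snap('wrist');o,yaw=tray(im,p)
for x in (-63,-19,25,68):print(x,np.round(o+x*np.array([np.cos(yaw),np.sin(yaw)]),1))
m=cv2.imread('pics/top0.png')[:,:,::-1].copy();M=masks(m)
# top image estimate of wall's base line through yellow top
print('yellow',blob('top',M['yellow'],[370,170,412,240],40))
E
```

```text
angles [1.143 1.139 2.714] width 130.8 origin [ 552.2 -252.7]
-63 [ 526. -310.]
-19 [ 544.3 -270. ]
25 [ 562.6 -230. ]
68 [ 580.5 -190.9]
yellow ([515.7, -329.4, 144.0, 16.0], -0.431)
```

Run:
```python
from h import *
go(527.6,-306.3,80,-0.43)
```

```text
t 7.0 p [ 554.7 -249.3  205.9] w 49.5 F [-0.6  0.1 -1.6] yaw -0.422
UNITS [-1.576 -0.034  3.147] [0.002 0.    0.073] rows 2.8
```

Emit:
jog_arm(series="-0.5 0 0.8 0 0 0.07 0.3;-1 -0.03 1.6 0 0 0.07 0.3;-1.4 -0.03 2.4 0 0 0.07 0.3;-1.57 -0.03 3 0 0 0.07 0.3;-1.57 -0.03 3.15 0 0 0.07 0.3;-1.57 -0.03 3.15 0 0 0.07 0.3;-1.57 -0.03 3.15 0 0 0.07 0.3;-1.57 -0.03 3.15 0 0 0.07 0.3")

```text
time_s: 7.75
eef_pos: [529.5, -306.6, 81.9]
tcp_rot: [2.641, 1.695, 0.003]
contact_force: [-0.4, -0.1, -1.7]
width: 49.5
grip_force: 42.7
```

Run:
```python
from h import *
go(527.6,-306.3,20,-0.43)
```

```text
t 7.8 p [ 529.5 -306.6   81.9] w 49.5 F [-0.4 -0.1 -1.7] yaw -0.429
UNITS [-0.012 -0.052  1.546] [0.037 0.005 0.007] rows 1.2
```

Lower slowly, with settle rows.

Emit:
jog_arm(series="0 -0.02 0.3 0 0 0 0.3;0 -0.02 0.6 0 0 0 0.3;0 -0.02 0.9 0 0 0 0.3;0 -0.02 1.1 0 0 0 0.3;0 -0.02 1.25 0 0 0 0.3;0 -0.02 1.35 0 0 0 0.3;0 -0.02 1.4 0 0 0 0.3;0 -0.02 1.4 0 0 0 0.3")

```text
time_s: 8.55
eef_pos: [527.0, -305.8, 23.6]
tcp_rot: [-2.644, -1.696, 0.0]
contact_force: [-0.5, -0.7, -1.4]
width: 49.6
grip_force: 42.7
```

Emit:
jog_arm(series="0 0 0.03 0 0 0 0.3;0 0 0.06 0 0 0 0.3;0 0 0.08 0 0 0 0.3;0 0 0.08 0 0 0 0.3")

```text
time_s: 8.95
eef_pos: [527.0, -305.8, 20.6]
tcp_rot: [2.644, 1.696, 0.0]
contact_force: [-0.2, 0.4, -2.4]
width: 49.5
grip_force: 42.7
```

Run:
```python
from h import *
go(526,-310,20,-0.43)
```

```text
t 8.9 p [ 527.  -305.8   20.6] w 49.5 F [-0.2  0.4 -2.4] yaw -0.43
UNITS [-0.106  0.021  0.015] [ 0.001  0.    -0.001] rows 0.1
```

Slide toward the wall while lowering the last bit.

Emit:
jog_arm(series="-0.05 0.02 0.03 0 0 0 0.3;-0.1 0.02 0.04 0 0 0 0.3;-0.12 0.02 0.04 0 0 0 0.3;-0.12 0.02 0.04 0 0 0 0.3")

```text
time_s: 9.35
eef_pos: [526.6, -310.4, 19.9]
tcp_rot: [2.644, 1.695, 0.002]
contact_force: [0.4, 4.6, 6.0]
width: 49.9
grip_force: 43.4
```

Emit:
jog_arm(series="0 0 0 0 0 0 0.62;0 0 0 0 0 0 0.66;0 0 0 0 0 0 0.75;0 0 0 0 0 0 0.75;0 0 0 0 0 0 0.75")

```text
time_s: 9.85
eef_pos: [525.5, -310.7, 18.7]
tcp_rot: [-2.644, -1.696, 0.0]
contact_force: [-0.3, 0.5, -0.1]
width: 64.5
grip_force: 0.0
```

Emit:
jog_arm(series="0 0 -0.5 0 0 0 0.75;0 0 -1.2 0 0 0 0.75;0 0 -2.2 0 0 0 0.8;0 0 -3.2 0 0 0 1;0 0 -4.2 0 0 0 1;0 0 -4.6 0 0 0 1;0 0 -4.6 0 0 0 1")

```text
time_s: 10.55
eef_pos: [527.6, -311.9, 206.3]
tcp_rot: [2.639, 1.693, 0.004]
contact_force: [0.2, -0.1, -0.6]
width: 85.5
grip_force: 0.0
```

Run:
```python
from h import *
go(496.7,232,195,-1.63)
im,p=snap('wrist');M=masks(im);cv2.imwrite('pics/w4.png',im[:,:,::-1])
c,a=blob('wrist',M['orange'],[100,60,420,320],27,p);print(c,a)
X=np.array([.416,.909]);d=np.array(c[:2])-[552.2,-252.7];print('tray xy',d@X,d@[-X[1],X[0]])
```

```text
t 10.6 p [ 527.6 -311.9  206.3] w 85.5 F [ 0.2 -0.1 -0.6] yaw -0.43
UNITS [12.037 -6.373  0.224] [ 0.065 -0.028 11.459] rows 10.9
[526.9, -310.4, 54.3, 44.4] -0.431
tray xy -62.97410000000002 -1.005499999999932
```

View pics/w4.png

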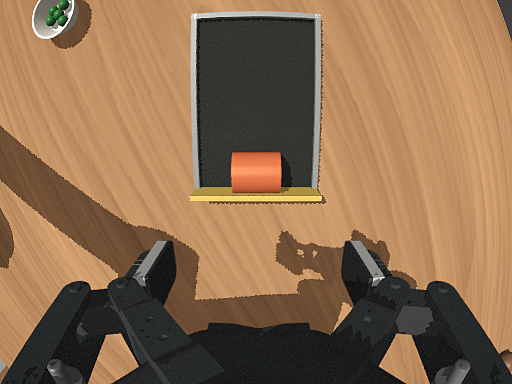

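Orange sits against the wall at tray (-63, -1) (pixel ~(256,172)). Now for blue.

Emit:
jog_arm(series="12.04 -6.37 0.22 0 0 11.46 1;12.04 -6.37 0.22 0 0 11.46 1;12.04 -6.37 0.22 0 0 11.46 1;12.04 -6.37 0.22 0 0 11.46 1;12.04 -6.37 0.22 0 0 11.46 1;12.04 -6.37 0.22 0 0 11.46 1;12.04 -6.37 0.22 0 0 11.46 1;12.04 -6.37 0.22 0 0 11.46 1")

```text
time_s: 11.4
eef_pos: [502.9, 63.1, 193.6]
tcp_rot: [3.141, 0.028, -0.009]
contact_force: [1.4, -1.0, -0.4]
width: 85.7
grip_force: 0.0
```

```bash
python3 -c "
from h import *
go(496.7,232,190,-1.63)"
```

```text
t 11.4 p [502.9  63.1 193.6] w 85.7 F [ 1.4 -1.  -0.4] yaw -1.553
UNITS [-0.078 -4.225  0.091] [0.004 0.055 0.738] rows 3.4
```

Emit:
jog_arm(series="-0.08 -4.22 0.1 0 0 0.74 1;-0.08 -4.22 0.1 0 0 0.74 1;-0.08 -4.22 0.1 0 0 0.74 1;-0.08 -4.22 0.1 0 0 0.74 1;-0.08 -4.22 0.1 0 0 0.74 1;-0.08 -4.22 0.1 0 0 0.74 1;-0.08 -4.22 0.1 0 0 0.74 1")

```text
time_s: 12.1
eef_pos: [497.4, 228.6, 191.3]
tcp_rot: [3.139, -0.086, -0.005]
contact_force: [0.4, 0.6, 0.8]
width: 85.6
grip_force: 0.0
```

```bash
cat >> h.py <<'E'
def see(n,mask,z):
    im,p=snap('wrist');M=masks(im);print('tcp',np.round(p[0],1))
    for d in spotter.look_for('wrist',n)[:2]:
        b=np.array(d['bbox'])+[-10,-10,10,10];print(n,np.round(b),round(d['confidence'],2),blob('wrist',M[mask],b,z,p))
    return im
E
python3 -c "
from h import *
see('drum_blue','blue',25);see('drum_white','white',25)"
```

```text
tcp [497.4 228.6 191.3]
drum_blue [222. 145. 291. 214.] 0.89 ([495.4, 229.1, 53.6, 44.0], 1.515)
drum_blue [218.  31. 301. 105.] 0.56 None
tcp [498.2 228.6 192.3]
drum_white [221.  32. 300. 107.] 0.74 ([604.5, 222.1, 55.0, 41.3], 1.243)
```

```bash
python3 -c "
from h import *
go(496,230,18,-1.627)"
```

```text
t 12.3 p [498.5 228.9 192.8] w 85.3 F [ 0.1 -0.9  0. ] yaw -1.627
UNITS [-0.064 -0.025  4.37 ] [0.002 0.001 0.005] rows 3.5
```

Emit:
jog_arm(series="-0.06 -0.02 1 0 0 0 1;-0.06 -0.02 2 0 0 0 1;-0.06 -0.02 2.9 0 0 0 1;-0.06 -0.02 3.5 0 0 0 1;-0.06 -0.02 3.9 0 0 0 1;-0.06 -0.02 4.1 0 0 0 1;-0.06 -0.02 4.2 0 0 0 1;-0.06 -0.02 4.2 0 0 0 1")

```text
time_s: 13.1
eef_pos: [496.4, 230.9, 25.2]
tcp_rot: [-3.14, 0.085, -0.001]
contact_force: [-0.7, 0.2, 0.4]
width: 85.3
grip_force: 0.0
```

```bash
python3 -c "
from h import *
go(496,230,18,-1.627)"
```

```text
t 13.1 p [496.4 230.9  25.2] w 85.3 F [-0.7  0.2  0.4] yaw -1.625
UNITS [-0.008  0.022  0.18 ] [-0.001 -0.004  0.018] rows 0.1
```

Emit:
jog_arm(series="0 0.02 0.1 0 0 0 1;0 0.02 0.18 0 0 0 0.3;0 0.02 0.18 0 0 0 0.3;0 0.02 0.18 0 0 0 0.3;0 0.02 0.18 0 0 0 0.3;0 0.02 0.18 0 0 0 0.3;0 0.02 0.18 0 0 0 0.3", squeeze=40)

```text
time_s: 13.8
eef_pos: [496.2, 230.4, 18.1]
tcp_rot: [-3.14, 0.085, -0.001]
contact_force: [0.2, 0.1, 2.6]
width: 49.6
grip_force: 41.5
```

Emit:
jog_arm(series="0 0 -1 0 0 0 0.3;0 0 -2 0 0 0 0.3;0 0 -3 0 0 0 0.3;0 0 -4 0 0 0 0.3;0 0 -4.5 0 0 0 0.3;0 0 -4.5 0 0 0 0.3")

```text
time_s: 14.4
eef_pos: [498.4, 231.2, 201.6]
tcp_rot: [-3.137, 0.084, -0.012]
contact_force: [0.8, 1.0, -0.8]
width: 49.5
grip_force: 42.3
```

```bash
python3 -c "
from h import *
go(546.2,-265.9,190,-0.43)"
```

```text
t 14.4 p [498.4 231.2 201.6] w 49.5 F [ 0.8  1.  -0.8] yaw -1.625
UNITS [ 1.859 12.347  0.263] [  0.015  -0.08  -11.408] rows 10.0
```

Emit:
jog_arm(series="1.86 12.35 0.26 0 0 -11.4 0.3;1.86 12.35 0.26 0 0 -11.4 0.3;1.86 12.35 0.26 0 0 -11.4 0.3;1.86 12.35 0.26 0 0 -11.4 0.3;1.86 12.35 0.26 0 0 -11.4 0.3;1.86 12.35 0.26 0 0 -11.4 0.3;1.86 12.35 0.26 0 0 -11.4 0.3;1.86 12.35 0.26 0 0 -11.4 0.3")

```text
time_s: 15.2
eef_pos: [529.6, -130.9, 187.5]
tcp_rot: [-2.726, -1.555, 0.004]
contact_force: [1.2, 0.6, -1.1]
width: 49.6
grip_force: 42.4
```

```bash
python3 -c "
from h import *
go(546.2,-265.9,120,-0.43)"
```

```text
t 15.2 p [ 529.6 -130.9  187.5] w 49.6 F [ 1.2  0.6 -1.1] yaw -0.534
UNITS [-2.693  2.081  1.681] [-0.04   0.004 -0.991] rows 3.0
```

Emit:
jog_arm(series="-1 0.8 0.4 0 0 -1 0.3;-2 1.6 0.8 0 0 -1 0.3;-2.5 2 1.3 0 0 -1 0.3;-2.69 2.08 1.68 0 0 -1 0.3;-2.69 2.08 1.68 0 0 -1 0.3;-2.69 2.08 1.68 0 0 -1 0.3;-2.69 2.08 1.68 0 0 -1 0.3;-2.69 2.08 1.68 0 0 -1 0.3")

```text
time_s: 16.0
eef_pos: [548.3, -263.7, 124.2]
tcp_rot: [2.645, 1.692, 0.001]
contact_force: [-0.9, 0.0, -1.6]
width: 49.8
grip_force: 42.4
```

```bash
python3 -c "
from h import *
go(546.2,-265.9,20,-0.43)"
```

```text
t 16.0 p [ 548.3 -263.7  124.2] w 49.8 F [-0.9  0.  -1.6] yaw -0.433
UNITS [-0.072 -0.028  2.604] [ 0.016 -0.    -0.028] rows 2.1
```

Emit:
jog_arm(series="-0.06 -0.03 0.5 0 0 0 0.3;-0.06 -0.03 1 0 0 0 0.3;-0.06 -0.03 1.5 0 0 0 0.3;-0.06 -0.03 1.9 0 0 0 0.3;-0.06 -0.03 2.2 0 0 0 0.3;-0.06 -0.03 2.38 0 0 0 0.3;-0.06 -0.03 2.45 0 0 0 0.3;-0.06 -0.03 2.45 0 0 0 0.3")

```text
time_s: 16.8
eef_pos: [545.5, -266.5, 25.1]
tcp_rot: [2.648, 1.69, 0.0]
contact_force: [0.3, -0.0, -0.9]
width: 49.5
grip_force: 42.5
```

Emit:
jog_arm(series="0 0 0.02 0 0 0 0.3;0 0 0.04 0 0 0 0.3;0 0 0.04 0 0 0 0.3")

```text
time_s: 17.1
eef_pos: [545.6, -266.7, 23.9]
tcp_rot: [2.648, 1.69, 0.001]
contact_force: [0.5, 0.9, -1.7]
width: 49.4
grip_force: 42.5
```

```bash
python3 -c "
from h import *
go(544.3,-270,19.7,-0.43)"
```

```text
t 17.1 p [ 545.6 -266.7   23.9] w 49.4 F [ 0.5  0.9 -1.7] yaw -0.435
UNITS [-0.09   0.004  0.105] [ 0.008  0.001 -0.046] rows 0.1
```

Emit:
jog_arm(series="0 0 0.05 0 0 -0.04 0.3;0 0 0.09 0 0 -0.04 0.3;-0.05 0 0.11 0 0 -0.04 0.3;-0.09 0 0.11 0 0 -0.04 0.3;-0.1 0 0.11 0 0 -0.04 0.3;-0.1 0 0.11 0 0 -0.04 0.3")

```text
time_s: 17.7
eef_pos: [544.7, -269.7, 20.1]
tcp_rot: [2.645, 1.695, 0.003]
contact_force: [0.5, 3.6, 5.1]
width: 49.3
grip_force: 43.2
```

Touching the floor and the orange drum. Release, lift, and check.

Emit:
jog_arm(series="0 0 0 0 0 0 0.62;0 0 0 0 0 0 0.66;0 0 0 0 0 0 0.75;0 0 0 0 0 0 0.75;0 0 0 0 0 0 0.75")

```text
time_s: 18.2
eef_pos: [543.4, -270.2, 18.8]
tcp_rot: [-2.645, -1.695, 0.0]
contact_force: [0.4, 0.8, 0.1]
width: 63.9
grip_force: 0.0
```

Emit:
jog_arm(series="0 0 -0.5 0 0 0 0.75;0 0 -1.2 0 0 0 0.75;0 0 -2.2 0 0 0 0.8;0 0 -3.2 0 0 0 1;0 0 -4.2 0 0 0 1;0 0 -4.6 0 0 0 1;0 0 -4.6 0 0 0 1")

```text
time_s: 18.9
eef_pos: [545.6, -271.3, 206.4]
tcp_rot: [2.64, 1.692, 0.005]
contact_force: [0.4, -0.4, -0.7]
width: 85.4
grip_force: 0.0
```

```bash
cat >> h.py <<'E'
def row(*names):
    im,p=snap('wrist');M=masks(im);X=np.array([.416,.909])
    for n in names:
        c,a=blob('wrist',M[n],[140,0,380,330],27 if n!='green' else 19,p);d=np.array(c[:2])-[552.2,-252.7]
        print(n,c,a,'tray xy',np.round([d@X,d@[-X[1],X[0]]],1))
    return im
E
python3 -c "
from h import *
row('orange','blue');go(606,226,190,1.245)"
```

```text
orange [520.7, -323.8, 53.6, 18.5] -0.404 tray xy [-77.7  -0.9]
blue [544.7, -270.3, 54.4, 43.3] -0.432 tray xy [-19.1  -0.5]
t 18.9 p [ 544.  -270.3  203.6] w 85.5 F [ 0.2 -0.6 -0.6] yaw -0.431
UNITS [11.923 -3.772  0.33 ] [ 1.1000e-02  1.5000e-02 -1.6001e+01] rows 11.2
```

Emit:
jog_arm(series="11.92 -3.77 0.33 0 0 -16 1;11.92 -3.77 0.33 0 0 -16 1;11.92 -3.77 0.33 0 0 -16 1;11.92 -3.77 0.33 0 0 -16 1;11.92 -3.77 0.33 0 0 -16 1;11.92 -3.77 0.33 0 0 -16 1;11.92 -3.77 0.33 0 0 -16 1;11.92 -3.77 0.33 0 0 -16 1")

```text
time_s: 19.75
eef_pos: [590.9, 128.3, 188.6]
tcp_rot: [-1.214, -2.892, 0.005]
contact_force: [2.4, 0.1, -0.3]
width: 85.5
grip_force: 0.0
```

```bash
python3 -c "
from h import *
go(606,226,190,1.245)"
```

```text
t 19.8 p [590.9 128.3 188.6] w 85.5 F [ 2.4  0.1 -0.3] yaw 0.776
UNITS [ 1.479  1.979 -0.04 ] [-0.04  -0.044 -4.482] rows 3.1
```

Emit:
jog_arm(series="1.48 1.98 -0.04 0 0 -4.48 1;1.48 1.98 -0.04 0 0 -4.48 1;1.48 1.98 -0.04 0 0 -4.48 1;1.48 1.98 -0.04 0 0 -4.48 1;1.48 1.98 -0.04 0 0 -4.48 1;1.48 1.98 -0.04 0 0 -4.48 1;1.48 1.98 -0.04 0 0 -4.48 1")

```text
time_s: 20.45
eef_pos: [608.7, 223.0, 193.4]
tcp_rot: [-0.524, -3.097, 0.001]
contact_force: [-0.1, -0.1, 0.6]
width: 85.6
grip_force: 0.0
```

```bash
python3 -c "
from h import *
see('drum_white','white',25)
go(606,226,18,1.245)"
```

```text
tcp [608.7 223.  193.4]
drum_white [218. 139. 291. 203.] 0.72 ([604.8, 221.0, 53.7, 40.7], 1.237)
t 20.6 p [609.  223.3 194. ] w 85.7 F [0.1 0.4 0.3] yaw 1.236
UNITS [0.092 0.04  4.401] [-0.001 -0.001 -0.083] rows 3.5
```

Emit:
jog_arm(series="0.12 0.05 0.6 0 0 0 1;0.12 0.05 1.2 0 0 0 1;0.12 0.05 1.8 0 0 0 1;0.12 0.05 2.2 0 0 0 1;0.12 0.05 2.4 0 0 0 1;0.12 0.05 2.4 0 0 0 1;0.12 0.05 2.4 0 0 0 1")

```text
time_s: 21.25
eef_pos: [605.9, 227.9, 99.0]
tcp_rot: [0.52, 3.097, 0.001]
contact_force: [0.5, -0.4, 0.3]
width: 85.8
grip_force: 0.0
```

```bash
python3 -c "
from h import *
im=see('drum_white','white',25)
cv2.imwrite('pics/w5.png',im[:,:,::-1])
go(605,222,18,1.24)"
```

```text
tcp [605.9 227.9  99. ]
drum_white [201. 164. 296. 248.] 0.77 ([605.8, 219.8, 56.8, 43.8], 1.245)
t 21.4 p [606.3 228.1  99.7] w 85.4 F [-0.3  1.  -0.5] yaw 1.238
UNITS [-0.015 -0.158  2.041] [ 0.016  0.022 -0.015] rows 1.6
```

View pics/w5.png

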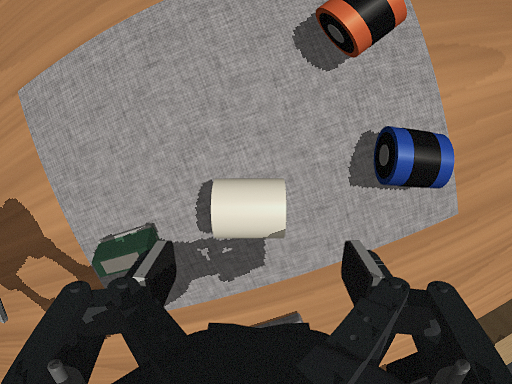

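The white drum is at pixel (248,208), about 7 mm toward −y of the jaw centre. The chock is well clear of the left finger.

Emit:
jog_arm(series="0 -0.1 0.6 0 0 0 1;0 -0.17 1.1 0 0 0 1;0 -0.17 1.5 0 0 0 1;0 -0.17 1.75 0 0 0 1;0 -0.17 1.9 0 0 0 1;0 -0.17 2.0 0 0 0 1;0 -0.17 2.0 0 0 0 1;0 -0.17 2.0 0 0 0 1")

```text
time_s: 22.15
eef_pos: [603.5, 221.6, 18.8]
tcp_rot: [0.519, 3.097, 0.001]
contact_force: [0.0, 0.4, 0.5]
width: 85.4
grip_force: 0.0
```

```bash
python3 -c "
from h import *
im=see('drum_white','white',25)
go(605.5,221.3,18,1.24)"
```

```text
tcp [603.5 221.6  18.8]
drum_white [189. 205. 329. 321.] 0.82 ([603.1, 221.4, 60.8, 34.2], 1.254)
t 22.2 p [603.5 221.6  18.9] w 85.3 F [ 1.  -0.5  0.9] yaw 1.239
UNITS [-0.05   0.009  0.022] [ 0.008  0.012 -0.012] rows 0.0
```

Emit:
jog_arm(series="-0.04 0 0.02 0 0 0 1;-0.04 0 0.02 0 0 0 0.3;-0.04 0 0.02 0 0 0 0.3;-0.04 0 0.02 0 0 0 0.3;-0.04 0 0.02 0 0 0 0.3;-0.04 0 0.02 0 0 0 0.3;-0.04 0 0.02 0 0 0 0.3", squeeze=40)

```text
time_s: 22.95
eef_pos: [604.5, 220.9, 17.5]
tcp_rot: [0.519, 3.098, 0.0]
contact_force: [0.2, -0.9, 1.9]
width: 49.7
grip_force: 41.5
```

Emit:
jog_arm(series="0 0 -1 0 0 0 0.3;0 0 -2 0 0 0 0.3;0 0 -3 0 0 0 0.3;0 0 -4 0 0 0 0.3;0 0 -4.5 0 0 0 0.3;0 0 -4.5 0 0 0 0.3")

```text
time_s: 23.55
eef_pos: [606.8, 221.6, 201.6]
tcp_rot: [0.518, 3.091, 0.006]
contact_force: [0.6, 0.5, -1.2]
width: 49.5
grip_force: 42.4
```

```bash
python3 -c "
from h import *
go(564.5,-225.9,190,-0.43)"
```

```text
t 23.6 p [606.8 221.6 201.6] w 49.5 F [ 0.6  0.5 -1.2] yaw 1.239
UNITS [ -2.646 -10.923   0.255] [8.6000e-02 1.0000e-02 1.5934e+01] rows 11.1
```

Emit:
jog_arm(series="-2.65 -10.92 0.25 0 0 15.93 0.3;-2.65 -10.92 0.25 0 0 15.93 0.3;-2.65 -10.92 0.25 0 0 15.93 0.3;-2.65 -10.92 0.25 0 0 15.93 0.3;-2.65 -10.92 0.25 0 0 15.93 0.3;-2.65 -10.92 0.25 0 0 15.93 0.3;-2.65 -10.92 0.25 0 0 15.93 0.3;-2.65 -10.92 0.25 0 0 15.93 0.3")

```text
time_s: 24.35
eef_pos: [564.5, -178.5, 185.4]
tcp_rot: [-2.182, -2.254, 0.003]
contact_force: [-0.1, -1.1, -0.1]
width: 49.6
grip_force: 42.5
```

```bash
python3 -c "
from h import *
go(564.5,-225.9,120,-0.43)"
```

```text
t 24.4 p [ 564.5 -178.5  185.4] w 49.6 F [-0.1 -1.1 -0.1] yaw 0.032
UNITS [-1.187 -0.032  1.634] [-0.043 -0.009  4.416] rows 3.1
```

Emit:
jog_arm(series="-0.6 0 0.3 0 0 1.5 0.3;-1 -0.03 0.6 0 0 3 0.3;-1.19 -0.03 1 0 0 4.41 0.3;-1.19 -0.03 1.4 0 0 4.41 0.3;-1.19 -0.03 1.6 0 0 4.41 0.3;-1.19 -0.03 1.6 0 0 4.41 0.3;-1.19 -0.03 1.6 0 0 4.41 0.3;-1.19 -0.03 1.6 0 0 4.41 0.3")

```text
time_s: 25.15
eef_pos: [568.2, -224.6, 125.3]
tcp_rot: [2.636, 1.707, 0.001]
contact_force: [0.7, -0.5, -1.6]
width: 49.6
grip_force: 42.5
```

```bash
python3 -c "
from h import *
go(564.5,-225.9,19.7,-0.43)"
```

```text
t 25.1 p [ 568.2 -224.6  125.3] w 49.6 F [ 0.7 -0.5 -1.6] yaw -0.421
UNITS [-0.068 -0.075  2.64 ] [0.016 0.    0.081] rows 2.1
```

Emit:
jog_arm(series="-0.05 -0.06 0.5 0 0 0.08 0.3;-0.05 -0.06 1 0 0 0.08 0.3;-0.05 -0.06 1.5 0 0 0.08 0.3;-0.05 -0.06 1.9 0 0 0.08 0.3;-0.05 -0.06 2.2 0 0 0.08 0.3;-0.05 -0.06 2.4 0 0 0.08 0.3;-0.05 -0.06 2.5 0 0 0.08 0.3;-0.05 -0.06 2.5 0 0 0.08 0.3")

```text
time_s: 25.95
eef_pos: [564.3, -225.7, 24.2]
tcp_rot: [-2.645, -1.694, 0.0]
contact_force: [1.3, -0.1, -1.6]
width: 49.7
grip_force: 42.6
```

Emit:
jog_arm(series="0 0 0 0 0 0 0.3;0 0 0 0 0 0 0.3")

```text
time_s: 26.15
eef_pos: [565.1, -226.1, 25.2]
tcp_rot: [2.644, 1.693, 0.001]
contact_force: [0.4, -0.2, -1.4]
width: 49.7
grip_force: 42.6
```

```bash
python3 -c "
from h import *
go(562.6,-230.0,19.7,-0.43)"
```

```text
t 26.1 p [ 565.1 -226.1   25.2] w 49.7 F [ 0.4 -0.2 -1.4] yaw -0.432
UNITS [-0.114 -0.016  0.138] [ 0.016  0.    -0.016] rows 0.1
```

Emit:
jog_arm(series="0 -0.02 0.05 0 0 0 0.3;0 -0.02 0.1 0 0 0 0.3;-0.05 -0.02 0.14 0 0 0 0.3;-0.1 -0.02 0.15 0 0 0 0.3;-0.12 -0.02 0.15 0 0 0 0.3;-0.12 -0.02 0.15 0 0 0 0.3")

```text
time_s: 26.75
eef_pos: [562.7, -229.5, 19.5]
tcp_rot: [2.645, 1.693, 0.003]
contact_force: [-0.2, 3.2, 5.7]
width: 49.8
grip_force: 43.3
```

Emit:
jog_arm(series="0 0 0 0 0 0 0.62;0 0 0 0 0 0 0.66;0 0 0 0 0 0 0.75;0 0 0 0 0 0 0.75;0 0 0 0 0 0 0.75")

```text
time_s: 27.25
eef_pos: [561.4, -229.9, 18.1]
tcp_rot: [-2.645, -1.694, 0.001]
contact_force: [-0.6, 0.3, 0.6]
width: 64.3
grip_force: 0.0
```

Emit:
jog_arm(series="0 0 -0.5 0 0 0 0.75;0 0 -1.2 0 0 0 0.75;0 0 -2.2 0 0 0 0.8;0 0 -3.2 0 0 0 1;0 0 -4.2 0 0 0 1;0 0 -4.6 0 0 0 1;0 0 -4.6 0 0 0 1")

```text
time_s: 27.95
eef_pos: [563.6, -230.8, 205.7]
tcp_rot: [2.641, 1.691, 0.005]
contact_force: [-0.1, -0.6, -0.5]
width: 85.6
grip_force: 0.0
```

```bash
python3 -c "
from h import *
row('blue','white');go(614,102,190,-1.58)
im=read_camera('top');M=masks(im);cv2.imwrite('pics/top1.png',cv2.resize(im[140:250,290:420,::-1],None,fx=4,fy=4))
for n in ('orange','blue','white'):
    c,a=blob('top',M[n],[300,150,405,235],27);d=np.array(c[:2])-[552.2,-252.7];print(n,c,a,d@[.416,.909],d@[-.909,.416])
"
```

```text
blue [544.1, -271.7, 53.8, 44.5] -0.433 tray xy [-20.6  -0.5]
white [562.5, -229.5, 53.4, 43.2] -0.432 tray xy [25.4  0.3]
t 28.0 p [ 562. -230.  203.] w 85.2 F [-0.1  0.2 -0.7] yaw -0.432
UNITS [ 8.083 -2.292  0.319] [ 1.6000e-02 -9.0000e-03  1.0966e+01] rows 7.7
orange [541.3, -322.7, 14.9, 12.5] -0.607 -68.16440000000004 -19.211899999999915
blue [555.2, -255.6, 2.4, 0.0] -0.034 -1.3881000000000052 -3.9334000000000024
white [566.8, -230.0, 53.4, 38.8] -0.445 26.707899999999952 -3.8281999999999234
```

View pics/top1.png

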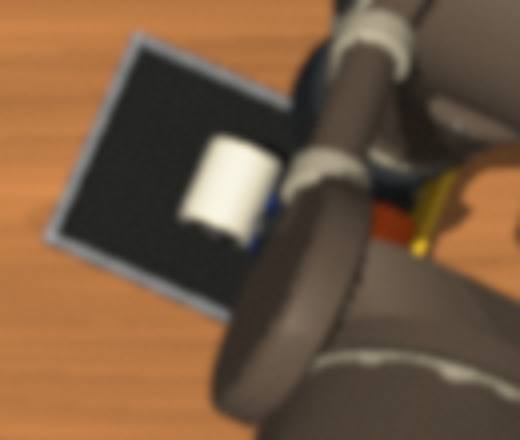

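The row is tight: white at (230,190) in the crop, against blue. Now to the chock.

Emit:
jog_arm(series="8.08 -2.29 0.32 0 0 10.97 1;8.08 -2.29 0.32 0 0 10.97 1;8.08 -2.29 0.32 0 0 10.97 1;8.08 -2.29 0.32 0 0 10.97 1;8.08 -2.29 0.32 0 0 10.97 1;8.08 -2.29 0.32 0 0 10.97 1;8.08 -2.29 0.32 0 0 10.97 1;8.08 -2.29 0.32 0 0 10.97 1")

```text
time_s: 28.85
eef_pos: [611.5, 107.3, 185.5]
tcp_rot: [-3.14, 0.007, 0.009]
contact_force: [0.2, -0.7, -0.0]
width: 85.2
grip_force: 0.0
```

Emit:
jog_arm(series="0 0 0 0 0 0 1;0 0 0 0 0 0 1;0 0 0 0 0 0 1;0 0 0 0 0 0 1")

```text
time_s: 29.25
eef_pos: [613.3, 100.7, 189.0]
tcp_rot: [3.141, -0.006, -0.002]
contact_force: [0.0, -0.6, 0.6]
width: 85.6
grip_force: 0.0
```

```bash
python3 -c "
from h import *
im=see('chock','green',12);see('chock','white',31);cv2.imwrite('pics/w6.png',im[:,:,::-1]);go(614,102,120,-1.58)"
```

```text
tcp [613.3 100.7 189. ]
chock [217. 146. 297. 200.] 0.55 ([614.7, 102.6, 63.5, 29.7], 1.567)
tcp [613.7 101.  189.6]
chock [214. 144. 299. 201.] 0.84 ([614.3, 103.0, 40.6, 11.5], 1.567)
t 29.4 p [613.7 101.4 189.8] w 85.5 F [-0.3  0.3  0.1] yaw -1.575
UNITS [ 0.006 -0.016  1.745] [-0.    -0.003  0.047] rows 1.4
```

View pics/w6.png

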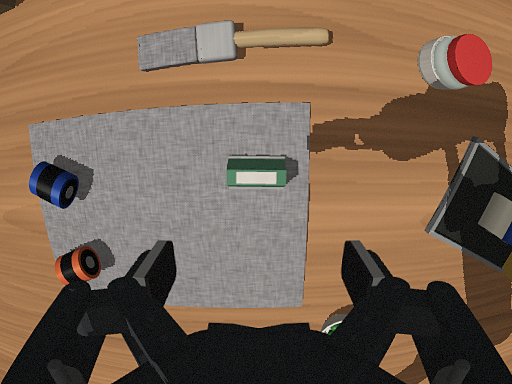

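The chock plate is at pixel (257,178) and agrees with the earlier measurements. Descend.

Emit:
jog_arm(series="0.01 -0.04 1 0 0 0 1;0.01 -0.04 2 0 0 0 1;0.01 -0.04 2.9 0 0 0 1;0.01 -0.04 3.5 0 0 0 1;0.01 -0.04 3.9 0 0 0 1;0.01 -0.04 4.1 0 0 0 1;0.01 -0.04 4.2 0 0 0 1;0.01 -0.04 4.2 0 0 0 1")

```text
time_s: 30.25
eef_pos: [614.8, 103.7, 22.3]
tcp_rot: [-3.141, 0.006, -0.002]
contact_force: [0.1, -0.2, -0.4]
width: 85.4
grip_force: 0.0
```

```bash
python3 -c "
from h import *
go(614.3,102.8,16.5,-1.575)"
```

```text
t 30.2 p [614.8 103.7  22.3] w 85.4 F [ 0.1 -0.2 -0.4] yaw -1.574
UNITS [-0.013  0.023  0.144] [-0.001 -0.012  0.006] rows 0.1
```

Emit:
jog_arm(series="0 0.02 0.08 0 0 0 1;0 0.02 0.14 0 0 0 1;0 0.02 0.14 0 0 0 0.4;0 0.02 0.14 0 0 0 0.4;0 0.02 0.14 0 0 0 0.4;0 0.02 0.14 0 0 0 0.4;0 0.02 0.14 0 0 0 0.4", squeeze=60)

```text
time_s: 30.95
eef_pos: [614.8, 103.1, 16.8]
tcp_rot: [-3.141, 0.006, -0.002]
contact_force: [-0.5, 0.4, 4.5]
width: 59.0
grip_force: 67.5
```

Emit:
jog_arm(series="0 0 -1 0 0 0 0.4;0 0 -2 0 0 0 0.4;0 0 -3 0 0 0 0.4;0 0 -4 0 0 0 0.4;0 0 -4.5 0 0 0 0.4;0 0 -4.5 0 0 0 0.4")

```text
time_s: 31.55
eef_pos: [616.2, 103.1, 199.4]
tcp_rot: [-3.141, 0.005, -0.01]
contact_force: [0.6, -0.6, -3.1]
width: 58.8
grip_force: 67.0
```

```bash
python3 -c "
from h import *
go(581,-189,190,-0.432)"
```

```text
t 31.6 p [616.2 103.1 199.4] w 58.8 F [ 0.6 -0.6 -3.1] yaw -1.574
UNITS [-0.856  7.305  0.225] [  0.032  -0.059 -10.907] rows 7.6
```

Emit:
jog_arm(series="-0.86 7.3 0.22 0 0 -10.9 0.4;-0.86 7.3 0.22 0 0 -10.9 0.4;-0.86 7.3 0.22 0 0 -10.9 0.4;-0.86 7.3 0.22 0 0 -10.9 0.4;-0.86 7.3 0.22 0 0 -10.9 0.4;-0.86 7.3 0.22 0 0 -10.9 0.4;-0.86 7.3 0.22 0 0 -10.9 0.4;-0.86 7.3 0.22 0 0 -10.9 0.4")

```text
time_s: 32.35
eef_pos: [575.8, -191.2, 183.4]
tcp_rot: [-2.641, -1.693, 0.006]
contact_force: [-0.4, 0.3, -3.2]
width: 58.9
grip_force: 67.0
```

Emit:
jog_arm(series="0 0 0.5 0 0 0 0.4;0 0 1 0 0 0 0.4;0 0 1.5 0 0 0 0.4;0 0 1.7 0 0 0 0.4;0 0 1.7 0 0 0 0.4;0 0 1.7 0 0 0 0.4;0 0 1.7 0 0 0 0.4;0 0 1.7 0 0 0 0.4")

```text
time_s: 33.15
eef_pos: [579.5, -189.3, 120.5]
tcp_rot: [2.645, 1.692, 0.002]
contact_force: [0.3, 0.6, -3.8]
width: 58.8
grip_force: 66.8
```

```bash
python3 -c "
from h import *
go(581.1,-189.5,19,-0.432)"
```

```text
t 33.1 p [ 579.5 -189.3  120.5] w 58.8 F [ 0.3  0.6 -3.8] yaw -0.433
UNITS [0.012 0.031 2.537] [ 0.023 -0.001 -0.008] rows 2.0
```

Emit:
jog_arm(series="0.02 0.03 0.5 0 0 0 0.4;0.02 0.03 1 0 0 0 0.4;0.02 0.03 1.5 0 0 0 0.4;0.02 0.03 1.9 0 0 0 0.4;0.02 0.03 2.15 0 0 0 0.4;0.02 0.03 2.3 0 0 0 0.4;0.02 0.03 2.38 0 0 0 0.4;0.02 0.03 2.38 0 0 0 0.4")

```text
time_s: 33.95
eef_pos: [580.3, -188.9, 24.1]
tcp_rot: [2.646, 1.692, 0.0]
contact_force: [0.2, 0.0, -2.0]
width: 58.4
grip_force: 67.0
```

Emit:
jog_arm(series="0 0 0 0 0 0 0.4;0 0 0 0 0 0 0.4")

```text
time_s: 34.15
eef_pos: [580.7, -189.0, 24.8]
tcp_rot: [2.645, 1.692, 0.001]
contact_force: [-0.5, 0.7, -3.4]
width: 58.7
grip_force: 67.0
```

```bash
python3 -c "
from h import *
go(581.1,-189.5,18.7,-0.432)"
```

```text
t 34.1 p [ 580.7 -189.    24.8] w 58.7 F [-0.5  0.7 -3.4] yaw -0.433
UNITS [-0.007  0.013  0.154] [ 0.016 -0.001 -0.008] rows 0.1
```

Emit:
jog_arm(series="0 0.01 0.05 0 0 0 0.4;0 0.01 0.1 0 0 0 0.4;0 0.01 0.14 0 0 0 0.4;0 0.01 0.14 0 0 0 0.4;-0.06 0.01 0.14 0 0 0 0.4;-0.12 0.01 0.14 0 0 0 0.4;-0.18 0.01 0.14 0 0 0 0.4;-0.18 0.01 0.14 0 0 0 0.4")

```text
time_s: 34.95
eef_pos: [577.8, -195.9, 18.8]
tcp_rot: [2.646, 1.691, 0.001]
contact_force: [0.8, 1.3, 1.4]
width: 58.5
grip_force: 67.5
```

```bash
python3 -c "
from h import *
go(577.5,-197.4,18.7,-0.432)"
```

```text
t 35.0 p [ 577.8 -195.9   18.8] w 58.5 F [0.8 1.3 1.4] yaw -0.433
UNITS [-0.038  0.009  0.002] [ 0.011 -0.002 -0.013] rows 0.0
```

Chock is on the floor at tray x ≈ 62, about 36 mm from white. Nudge it 1–2 mm and release.

Emit:
jog_arm(series="-0.02 0 0.01 0 0 0 0.4;-0.04 0 0.01 0 0 0 0.4;-0.04 0 0.01 0 0 0 0.4;-0.04 0 0.01 0 0 0 0.72;-0.04 0 0.01 0 0 0 0.76;-0.04 0 0.01 0 0 0 0.85;-0.04 0 0.01 0 0 0 0.85;-0.04 0 0.01 0 0 0 0.85")

```text
time_s: 35.75
eef_pos: [576.4, -197.1, 17.7]
tcp_rot: [-2.647, -1.692, 0.001]
contact_force: [-0.3, 0.1, -0.0]
width: 72.6
grip_force: 0.0
```

Emit:
jog_arm(series="0 0 -0.5 0 0 0 0.85;0 0 -1.2 0 0 0 0.85;0 0 -2.2 0 0 0 0.85;0 0 -3.2 0 0 0 1;0 0 -4.2 0 0 0 1;0 0 -4.8 0 0 0 1;0 0 -4.8 0 0 0 1;0 0 -4.8 0 0 0 1")

```text
time_s: 36.55
eef_pos: [576.7, -197.0, 210.2]
tcp_rot: [2.646, 1.692, 0.001]
contact_force: [-0.3, 0.5, -0.2]
width: 85.5
grip_force: 0.0
```

Emit:
jog_arm(series="-2.5 0 0 0 0 0 1;-2.5 0 0 0 0 0 1;-2.5 0 0 0 0 0 1;-2.5 0 0 0 0 0 1;-2.5 0 0 0 0 0 1;-2.5 0 0 0 0 0 1;-2.5 0 0 0 0 0 1;-2.5 0 0 0 0 0 1")

```text
time_s: 37.35
eef_pos: [535.1, -286.8, 209.9]
tcp_rot: [-2.645, -1.694, 0.0]
contact_force: [0.4, 0.2, 1.0]
width: 85.4
grip_force: 0.0
```

```bash
python3 -c "
from h import *
im=row('orange','blue','green')
cv2.imwrite('pics/w7.png',im[:,:,::-1])
go(580,-190,190,-.432)"
```

```text
orange [520.7, -323.3, 53.9, 19.1] -0.409 tray xy [-77.3  -0.7]
blue [544.7, -270.5, 54.2, 42.8] -0.43 tray xy [-19.3  -0.6]
green [577.7, -197.4, 63.2, 29.7] -0.434 tray xy [60.9 -0.2]
t 37.4 p [ 535.2 -287.   210. ] w 85.4 F [-0.2 -0.2  0.4] yaw -0.432
UNITS [2.671 0.004 0.501] [ 0.001 -0.     0.004] rows 2.2
```

View pics/w7.png

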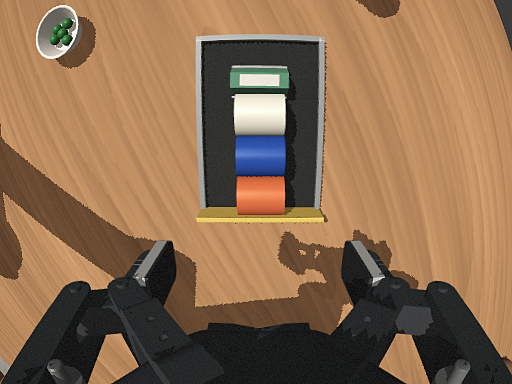

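The view shows orange (261,195) at the wall, then blue (261,155), white (260,115) and the chock (260,78), all centred and square with the arm clear. Handing in.

```bash
python3 -c "
from h import *
print(r.hand_in())"
```

```text
the job is handed in; nothing more can be done
None
```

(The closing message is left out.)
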